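Find the pin standing high on the board-support plate and press it home

TASK

One of the six sprung pins on the aluminium board-support plate has crept up and stands a few millimetres higher than the rest. Take the probe from its black stand, touch it lightly to the pins to feel which one is high (a level pin must not be pushed in more than 3 mm), then press the high one straight down with the probe, firmly but with less than 20 N, until it stops at the level of the others. Put the probe back upright in its stand, fully down, let go, and leave the other things on the bench alone.

Things in the scene. Friction and masses are not known exactly. Their poses are not given: they have to be found in the camera images.
- plate: aluminium board-support plate, 170 mm (its x) by 130 mm (its y) by 12 mm thick, screwed to the bench; origin at the centre of its underside, z up. Six identical steel pins, 15 mm across with flat tops, stand on it at plate x = -55, 0, +55 mm and y = -36, +36 mm. A low rail along its -x edge ends 20 mm above the bench.
- pins_mid (a point): middle of the six pins, at the height of the level pins' tops: 28 mm above the bench, 16 mm above the plate's top. The high pin's top is 2.2 to 3 mm higher; which of the six places it has differs every time. Each pin is sprung: it starts to give at 1.5 N, then sinks 1 mm for each further 2.5 N, and comes back up when released.
- stand: black plastic block 70 x 70 x 50 mm, screwed to the bench; origin at the centre of its underside. A round hole 14 mm wide and 48 mm deep goes down from the middle of its top, upright.
- probe: loose probe, upright in the stand at the start: round steel tip 10 mm in diameter with a ball end, 48 mm long, above it a square aluminium handle 18 x 18 mm (48 to 108 mm above the tip's end) with a 4 mm button on top; 60 to 110 g. Origin at the tip's end, z up along the handle, x and y square to its faces.
- probe_tip (a point): the very end of the probe's ball tip. In the stand it is 2 mm above the bench, with the handle's shoulder resting on the stand's top.
- proud_rise (a joint): how far the high pin stands up in its sleeve beyond home, m: 0 = at its stop, level with the others; 2.2 to 3 mm at the start. It does not tell in which place the high pin is.
- proud_spring (a joint): how far the high pin is sunk on its spring, m: 0 = not pressed; 7.4 mm at 20 N; 9 mm is the end. Pressed with about 13 N (sunk 4.6 mm) the pin also slips down for good in its sleeve: at a steady 13 N it slides to its stop, level with the others, and from there the force climbs again.
- level1 (a joint): how far one of the five level pins is sunk on its spring, m: 0 = not pressed; it must never exceed 3 mm (9 N). The number in the name does not tell its place.
- level2 (a joint): how far one of the five level pins is sunk on its spring, m: 0 = not pressed; it must never exceed 3 mm (9 N). The number in the name does not tell its place.
- level3 (a joint): how far one of the five level pins is sunk on its spring, m: 0 = not pressed; it must never exceed 3 mm (9 N). The number in the name does not tell its place.
- level4 (a joint): how far one of the five level pins is sunk on its spring, m: 0 = not pressed; it must never exceed 3 mm (9 N). The number in the name does not tell its place.
- level5 (a joint): how far one of the five level pins is sunk on its spring, m: 0 = not pressed; it must never exceed 3 mm (9 N). The number in the name does not tell its place.
- screw_jar: bystander, leave alone: small closed clear jar, 36 mm across, 45 mm tall; origin at about its middle, on its underside
- driver: bystander, leave alone: screwdriver 150 mm long, lying; origin at about its middle, on its underside
- phone: bystander, leave alone: black phone lying flat, 148 x 72 x 8 mm; origin at about its middle, on its underside
- board: bystander, leave alone: green circuit board, 110 x 50 x 3 mm; origin at about its middle, on its underside
- chip_tray: bystander, leave alone: grey divided tray, 120 x 80 x 22 mm; origin at about its middle, on its underside
- tweezers: bystander, leave alone: steel tweezers, 120 mm, lying; origin at about its middle, on its underside
- solvent_dish: bystander, leave alone: white bowl, 60 mm across, 30 mm tall; origin at about its middle, on its underside
Things that resemble listed ones, but are neither listed nor needed, are in the scene too. Several things look just like the plate: the one meant starts farthest to the robot's left.

How it is judged:
By the outcome, as a careful person would: the job done as asked, in the order asked, and still so for the second after the job is handed in, with the robot touching nothing.
It also fails if it takes over 72 s, if anything falls off the work surface, if the arm or the gripper's body presses on something with over 40 N, if the wrist force passes 120 N, or if a joint passes its speed limit or range.

ROBOT

A 7-joint arm with a two-finger parallel gripper is mounted at the origin on the work surface. World frame = base frame: x ahead of the robot, y to its left, z up, the work surface at z = 0. Lengths are in m, angles in rad, forces in N, time in s.
With the tool pointing down it reaches from about 0.4 to 0.85 m from the base axis. Payload 4.5 kg.
Tool frame: the origin (TCP) lies at the centre of the arm's flange, where the gripper is bolted on; the fingertips stand 173 mm ahead of it and the grasp point (between the pads) lies 155 mm ahead of it; z points along the fingers, y is the direction in which the jaws open and shut (so a half turn about z gives the same grasp; the last joint's range is limited). The gripper opens to 85 mm and grips with 20 to 120 N. Pads are 22 mm wide; open, the fingers measure 114 mm over their backs; the gripper's body (76 mm by 85 mm) begins 54 mm behind the grasp point. The pads swing forward as they close: fully open they stand 13 mm farther back than shut.
Start: joints at [-1.139, 0.689, -0.195, 1.565, 0.157, 0.902, -0.215], TCP at [0.242, 0.576, 0.405] pointing down, gripper open.
Joint ranges: [-3.01, 3.01], [-0.46, 2.08], [-1.47, 1.51], [0.13, 2.56], [-1, 4.14], [0.04, 2.09], [-2.66, 2.66]. Speed limits (rad/s): [2.57, 2.57, 3.14, 3.14, 3.14, 3.14, 3.14].

INTERFACE

Orientations are given as a rotation vector (axis times angle).
In Python, from rig import r, move_gripper, solver, telemetry, optics, hand_in gives the robot as it stands. Calls block until the motion is done:
- r.move_pose(position, orientation): joint-space move of the TCP to a pose.
- r.servo_line(position, rotation=None, max_speed=0.15): straight line of the TCP; rotation=None keeps the orientation; max_speed is the mean speed in m/s.
- r.move_joints(angles): joint-space move.
- move_gripper(opening, grip_force=None): finger opening in m; grip_force is the grip in N (None keeps the last); returns when the fingers have stopped.
- r.sleep(seconds).
- solver.ik(position, orientation): joint angles nearest the present ones, or None.
- telemetry.observe(): the state.
- optics.grab_frame(name): name is "scene" or "top" or "wrist"; returns a dict with "img" (420x560x3 uint8, red, green, blue), "intrinsics" (3x3 intrinsics, pixels), "D" ([k1, k2, p1, p2, k3] as OpenCV has them; the pictures are not rectified), "R" (3x3) and "t" (3): a world point X has camera coordinates R X + t; the wrist camera has in their place "mount" (4x4, takes a point from camera to tool coordinates, whose origin is the TCP and whose axes are the flange's). Camera axes: x right, y down, z forward; pixel columns grow to the right and rows downward; lengths in m; the calibration is good to about 2 mm. A picture is of the moment at which its call begins: read the wrist's pose just before it. There is no depth.
A pose or a line that the arm cannot do raises r.Unreachable and nothing moves.
- hand_in(): hands the job in, once; it reports no verdict.
The state is a dict: "t": time; "joint_positions": joint angles; "qd": joint speeds; "tau": joint torques, N m; "position": TCP position; "tool_rot": TCP orientation; "ft_force": force on the tool from outside, world axes, zero at the start; "wrist_torque": the same for the moment, N m; "finger_gap": finger opening in m.
Only numpy, scipy, OpenCV 4.12 (cv2) and the standard library are available. Lean on these libraries where they do the work, as an engineer would, in place of code of your own. Each camera call takes 0.05 s, during which the arm holds its last target.

## Working session

There is one attempt and no reset: what is moved stays moved. The work goes in short steps, each a Python script; the robot and the scene stay as the last script left them, time stands still between calls to the robot, and variables do not carry over. Pictures are saved under pics/ and viewed, and the job is handed in when it is done.

```bash
mkdir -p pics; ls; python3 - <<'E'
from rig import r, move_gripper, solver, telemetry, optics, hand_in
import cv2,numpy as np
for n in ["scene","top","wrist"]:
    f=optics.grab_frame(n); cv2.imwrite(f"pics/{n}0.png",f["img"][:,:,::-1])
    print(n,{k:np.round(np.array(v),4).tolist() for k,v in f.items() if k!="img"})
s=telemetry.observe(); print(s)
E
```

```text
pics
scene {'intrinsics': [[447.5752, 0.0, 281.1232], [0.0, 447.5752, 213.6713], [0.0, 0.0, 1.0]], 'D': [-0.1286, 0.0, 0.0, 0.0, 0.0], 'R': [[0.2843, 0.9587, 0.0078], [0.7623, -0.2211, -0.6082], [-0.5814, 0.1788, -0.7937]], 't': [-0.0776, -0.4094, 1.8875]}
top {'intrinsics': [[504.8985, 0.0, 278.3645], [0.0, 504.8985, 205.1825], [0.0, 0.0, 1.0]], 'D': [0.007, 0.0, 0.0, 0.0, 0.0], 'R': [[-0.0192, -0.9998, 0.0093], [-0.9829, 0.0172, -0.1831], [0.1829, -0.0126, -0.9831]], 't': [-0.0993, 0.5435, 1.389]}
wrist {'intrinsics': [[349.412, 0.0, 273.9461], [0.0, 349.412, 212.6774], [0.0, 0.0, 1.0]], 'D': [0.0129, 0.0, 0.0, 0.0, 0.0], 'mount': [[0.001, -0.9458, -0.3248, 0.0837], [1.0, 0.0007, 0.0009, 0.0007], [-0.0006, -0.3248, 0.9458, 0.0309], [0.0, 0.0, 0.0, 1.0]]}
{'t': 0.15, 'joint_positions': array([-1.13923243,  0.68979364, -0.19452434,  1.56607839,  0.15730537,
        0.9024652 , -0.21508953]), 'qd': array([-0.00030187, -0.00177355,  0.00146728, -0.00470786, -0.00228012,
       -0.00051107, -0.00011442]), 'tau': array([-1.59375319e-03, -5.39933717e+01, -1.26821235e+00, -1.58716232e+01,
        9.31539224e-03,  6.51935086e-03,  3.07130176e-05]), 'position': array([0.24202528, 0.5759813 , 0.4040737 ]), 'tool_rot': array([-6.20548540e-01, -3.07952227e+00,  2.11202852e-03]), 'ft_force': array([-0.00225832,  0.06588359, -0.20786693]), 'wrist_torque': array([-0.01692612, -0.04191456,  0.02685159]), 'finger_gap': 0.08508445526586915}
```

View pics/scene0.png

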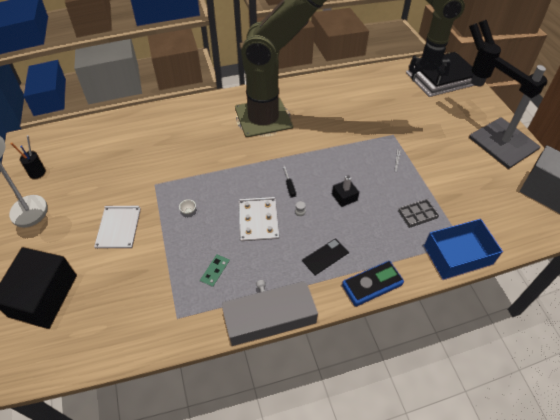

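View pics/top0.png

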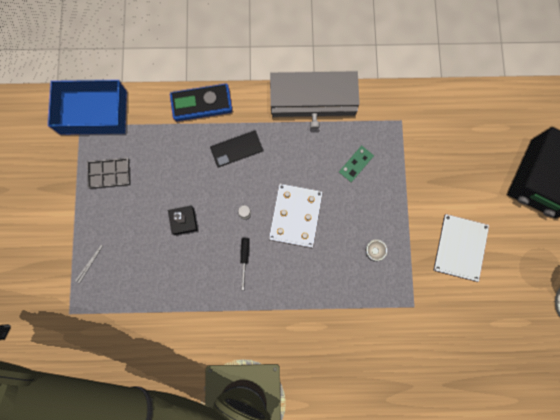

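View pics/wrist0.png

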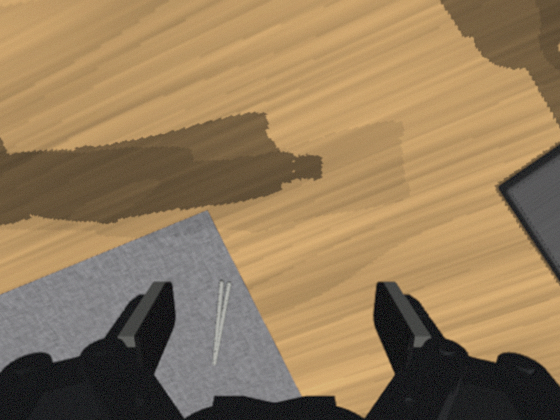

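Candidates for the plate are the panel at top (297,215), which has six pins, and the bare panel at top (462,247). Image left is the robot's left (+y), so (297,215) is the leftmost and the one with pins. I'll confirm it in a crop.

```bash
python3 - <<'E'
import cv2
im=cv2.imread("pics/top0.png")
a=cv2.resize(im[170:265,255:350],(390,390),interpolation=cv2.INTER_CUBIC)
b=cv2.resize(im[190:250,150:210],(390,390),interpolation=cv2.INTER_CUBIC)
cv2.imwrite("pics/crop1.png",cv2.hconcat([a,b]))
E
cat > h.py <<'E'
from rig import r, move_gripper, solver, telemetry, optics, hand_in
import cv2,numpy as np
from scipy.spatial.transform import Rotation as Ro
def cam(f,s=None):
    """returns R,t world->cam"""
    if "mount" in f:
        T=np.eye(4);T[:3,:3]=Ro.from_rotvec(s["tool_rot"]).as_matrix();T[:3,3]=s["position"]
        M=np.linalg.inv(T@np.array(f["mount"]));return M[:3,:3],M[:3,3]
    return np.array(f["R"]),np.array(f["t"])
def back(f,uv,z,s=None):
    R,t=cam(f,s);p=cv2.undistortPoints(np.array(uv,float).reshape(-1,1,2),np.array(f["intrinsics"]),np.array(f["D"])).reshape(-1,2)
    C=-R.T@t;d=np.c_[p,np.ones(len(p))]@R
    return C+d*((np.reshape(z,(-1,1))-C[2])/d[:,2:])
def proj(f,X,s=None):
    R,t=cam(f,s);return cv2.projectPoints(np.array(X,float).reshape(-1,1,3),cv2.Rodrigues(R)[0],t,np.array(f["intrinsics"]),np.array(f["D"]))[0].reshape(-1,2)
def down(psi): # tool z down, tool y axis at angle psi in world
    y=np.array([np.cos(psi),np.sin(psi),0]);z=np.array([0,0,-1.]);return Ro.from_matrix(np.c_[np.cross(y,z),y,z]).as_rotvec()
E
python3 - <<'E'
from h import *
f=optics.grab_frame("top")
print(back(f,[[287,195],[311,199],[284,213],[308,217],[280,231],[305,236]],.028).round(3))
print(back(f,[[179,216]],.112).round(3), back(f,[[183,220]],.05).round(3))
E
```

```text
[[ 0.575 -0.135  0.028]
 [ 0.562 -0.205  0.028]
 [ 0.523 -0.125  0.028]
 [ 0.51  -0.194  0.028]
 [ 0.47  -0.113  0.028]
 [ 0.455 -0.184  0.028]]
[[0.505 0.161 0.112]] [[0.504 0.162 0.05 ]]
```

View pics/crop1.png

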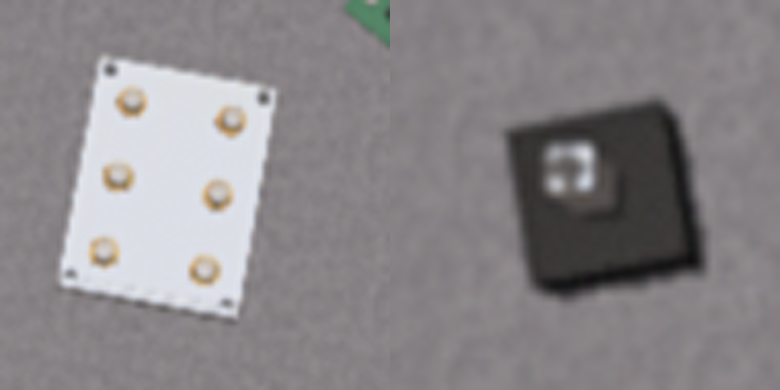

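```bash
python3 - <<'E'
from h import *
s=telemetry.observe();m=Ro.from_rotvec(s["tool_rot"]).as_matrix();print(m.round(2))
q0=s["joint_positions"]
for p in [(.504,.162,.4),(.504,.162,.24),(.515,-.16,.27),(.575,-.135,.27),(.455,-.184,.27)]:
  for d in range(-180,180,45):
    q=solver.ik(p,down(np.radians(d+10)))
    if q is not None: print(p,d+10,np.round(q,2),round(np.abs(q-q0).max(),2))
E
```

```text
[[-0.92  0.39 -0.  ]
 [ 0.39  0.92 -0.  ]
 [-0.   -0.   -1.  ]]
(0.504, 0.162, 0.4) -170 [ 0.11  0.69 -0.86  1.84  0.65  0.92  2.26] 2.48
(0.504, 0.162, 0.4) -125 [-0.96  0.83  1.09  1.89 -0.88  1.   -1.65] 1.44
(0.504, 0.162, 0.4) -80 [-0.68  0.61  0.46  1.88 -0.39  0.74 -1.39] 1.18
(0.504, 0.162, 0.4) -35 [-0.52  0.58  0.19  1.87 -0.16  0.71 -0.84] 0.63
(0.504, 0.162, 0.4) 10 [-0.4   0.57 -0.    1.87  0.    0.71 -0.23] 0.74
(0.504, 0.162, 0.4) 55 [-0.27  0.57 -0.21  1.86  0.17  0.73  0.39] 0.87
(0.504, 0.162, 0.4) 100 [-0.14  0.59 -0.41  1.85  0.33  0.76  1.02] 1.23
(0.504, 0.162, 0.4) 145 [-0.01  0.63 -0.64  1.85  0.49  0.83  1.63] 1.85
(0.504, 0.162, 0.24) -170 [-0.    0.92 -0.68  1.96  0.99  0.64  1.97] 2.19
(0.504, 0.162, 0.24) -125 [ 0.09  0.98 -0.87  1.96  1.11  0.79  2.65] 2.87
(0.504, 0.162, 0.24) -80 [-0.53  0.85  0.23  1.99 -0.51  0.36 -1.3 ] 1.08
(0.504, 0.162, 0.24) -35 [-0.44  0.84  0.08  1.98 -0.17  0.33 -0.84] 0.7
(0.504, 0.162, 0.24) 10 [-0.38  0.83 -0.03  1.98  0.08  0.33 -0.3 ] 0.76
(0.504, 0.162, 0.24) 55 [-0.31  0.83 -0.15  1.98  0.33  0.36  0.24] 0.83
(0.504, 0
[... 1229 characters left out ...]
7  0.7   0.71  1.26] 1.61
(0.575, -0.135, 0.27) 145 [ 0.57  0.94 -0.76  1.76  0.87  0.82  1.9 ] 2.12
(0.455, -0.184, 0.27) -170 [ 0.69  0.83 -0.67  2.06  0.96  0.59  2.65] 2.87
(0.455, -0.184, 0.27) -125 [ 0.03  0.81  0.43  2.1  -0.84  0.42 -1.04] 1.17
(0.455, -0.184, 0.27) -80 [ 0.23  0.76  0.11  2.09 -0.24  0.31 -0.86] 1.36
(0.455, -0.184, 0.27) -35 [ 0.31  0.75 -0.04  2.08  0.08  0.31 -0.4 ] 1.45
(0.455, -0.184, 0.27) 10 [ 0.4   0.75 -0.18  2.08  0.38  0.34  0.08] 1.54
(0.455, -0.184, 0.27) 55 [ 0.51  0.77 -0.36  2.07  0.65  0.41  0.6 ] 1.65
(0.455, -0.184, 0.27) 100 [ 0.64  0.8  -0.57  2.07  0.88  0.53  1.16] 1.77
(0.455, -0.184, 0.27) 145 [ 0.73  0.85 -0.74  2.06  1.    0.65  1.82] 2.03
```

```bash
python3 - <<'E'
from h import *
t0=telemetry.observe()["t"]
r.move_pose([.504,.15,.38],down(np.radians(10)))
r.sleep(.15)
s=telemetry.observe();f=optics.grab_frame("wrist");cv2.imwrite("pics/w1.png",f["img"][:,:,::-1])
import pickle;pickle.dump((s,f),open("w1.pkl","wb"))
print(s["t"]-t0,s["position"],proj(f,[[.504,.162,.114],[.504,.162,.05]],s))
E
```

```text
1.9667000000000001 [0.50380505 0.15118748 0.37998014] [[276.03554096 203.63161649]
 [275.52755229 181.85675674]]
```

View pics/w1.png

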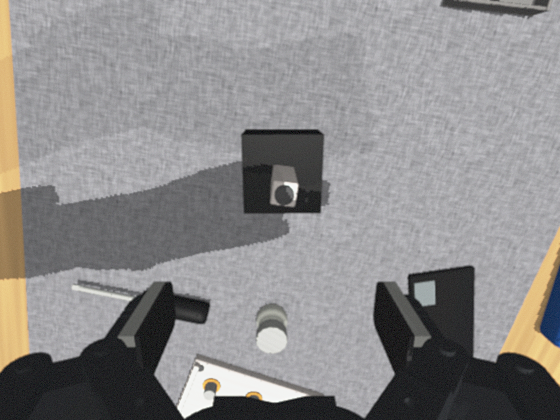

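```bash
python3 - <<'E'
import cv2
im=cv2.imread("pics/w1.png")
cv2.imwrite("pics/c2.png",cv2.resize(im[120:220,230:340],None,fx=6,fy=6,interpolation=cv2.INTER_CUBIC))
E
```

```text
(no output)
```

View pics/c2.png

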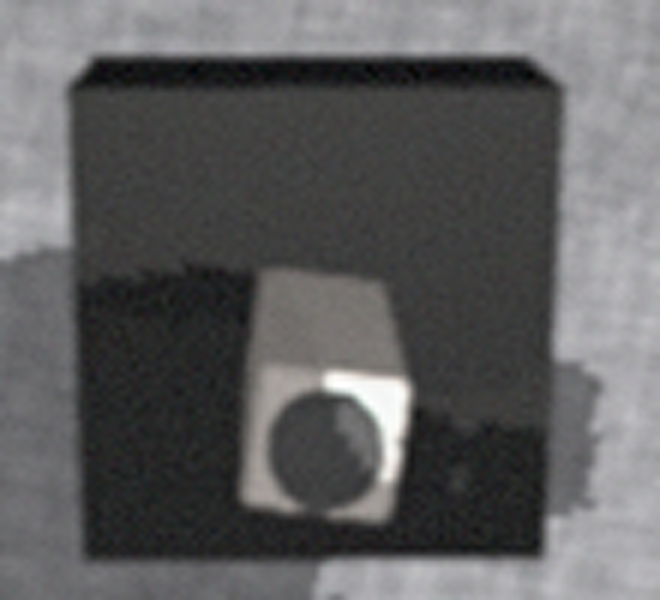

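```bash
python3 - <<'E'
from h import *
import pickle
s,f=pickle.load(open("w1.pkl","rb"))
g=lambda L:(np.array(L)+.5)/6-.5+[230,120]
def sq(P):
    c=P[:,:2].mean(0);d=[P[1]-P[0],P[2]-P[1],P[3]-P[2],P[0]-P[3]]
    print("c",c.round(4),"L",[round(np.linalg.norm(e),4) for e in d],"ang",[round((np.degrees(np.arctan2(e[1],e[0]))+45)%90-45,1) for e in d])
sq(back(f,g([[72,88],[562,88],[543,556],[86,556]]),.05,s))
sq(back(f,g([[262,362],[412,380],[393,522],[240,500]]),.110,s))
b=back(f,g([[324,448]]),.114,s);print(b)
# top cam check handled earlier
E
```

```text
c [0.5086 0.1693] L [np.float64(0.0686), np.float64(0.0692), np.float64(0.0689), np.float64(0.0692)] ang [np.float64(10.2), np.float64(10.4), np.float64(10.2), np.float64(10.2)]
c [0.5085 0.1694] L [np.float64(0.0177), np.float64(0.0176), np.float64(0.0185), np.float64(0.0171)] ang [np.float64(3.2), np.float64(4.0), np.float64(1.6), np.float64(1.3)]
[[0.50796363 0.16968508 0.114     ]]
```

```bash
python3 - <<'E'
from h import *
o=down(np.radians(2.5))
r.move_pose([.5084,.1695,.33],o)
r.servo_line([.5084,.1695,.237],max_speed=.12)
s=telemetry.observe();print(s["t"],s["position"],s["ft_force"])
move_gripper(0.0,80)
s=telemetry.observe();print(s["t"],s["position"],s["ft_force"],s["wrist_torque"],s["finger_gap"])
r.servo_line([.5084,.1695,.305],max_speed=.1)
s=telemetry.observe();print(s["t"],s["position"],s["ft_force"],s["wrist_torque"],s["finger_gap"])
f=optics.grab_frame("wrist");cv2.imwrite("pics/w2.png",f["img"][:,:,::-1])
f=optics.grab_frame("scene");cv2.imwrite("pics/s2.png",cv2.resize(f["img"][130:230,270:420,::-1],None,fx=4,fy=4))
E
```

```text
3.475 [0.50881434 0.16944789 0.23783486] [ 0.35667927  0.07326933 -0.10299685]
4.1 [0.5084651  0.1695187  0.23725672] [-0.35218676 -0.37971914  4.10432491] [-0.05726174  0.13167034  0.02356346] 0.017317617178412823
4.9333 [0.50814442 0.16944321 0.3045709 ] [-0.54092723  0.06260755 -0.75938328] [-0.03282297 -0.01989265  0.01136498] 0.017253997387052702
```

View pics/w2.png

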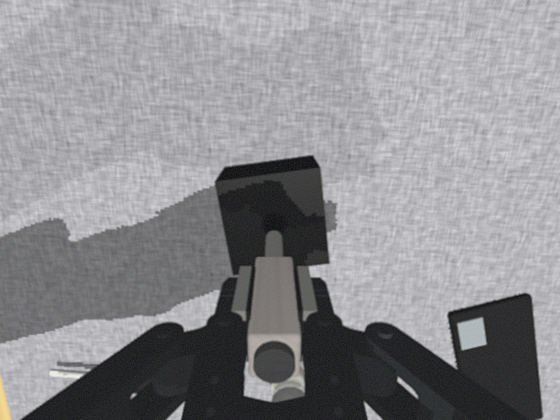

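View pics/s2.png

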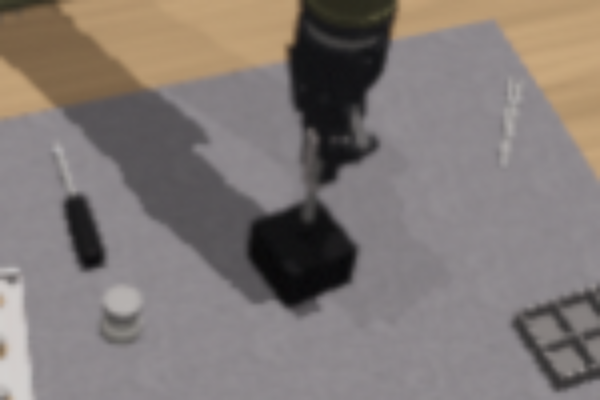

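```bash
python3 - <<'E'
from h import *
o=down(np.radians(2.5))
r.move_pose([.515,-.235,.40],o)
r.sleep(.15)
s=telemetry.observe();f=optics.grab_frame("wrist");cv2.imwrite("pics/w3.png",f["img"][:,:,::-1])
import pickle;pickle.dump((s,f),open("w3.pkl","wb"))
print(s["t"],s["position"],s["ft_force"])
E
```

```text
6.7167 [ 0.51554769 -0.23348514  0.39970566] [ 0.22826421  0.69948969 -1.36795931]
```

View pics/w3.png

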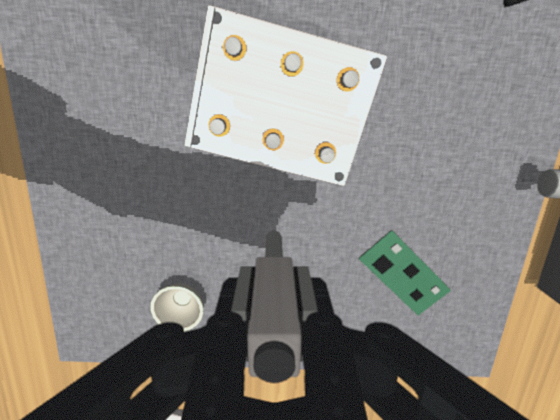

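```bash
python3 - <<'E'
import cv2
im=cv2.imread("pics/w3.png")
cv2.imwrite("pics/c3.png",cv2.resize(im[0:190,180:390],None,fx=3.15,fy=3.15,interpolation=cv2.INTER_CUBIC))
E
```

```text
(no output)
```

View pics/c3.png

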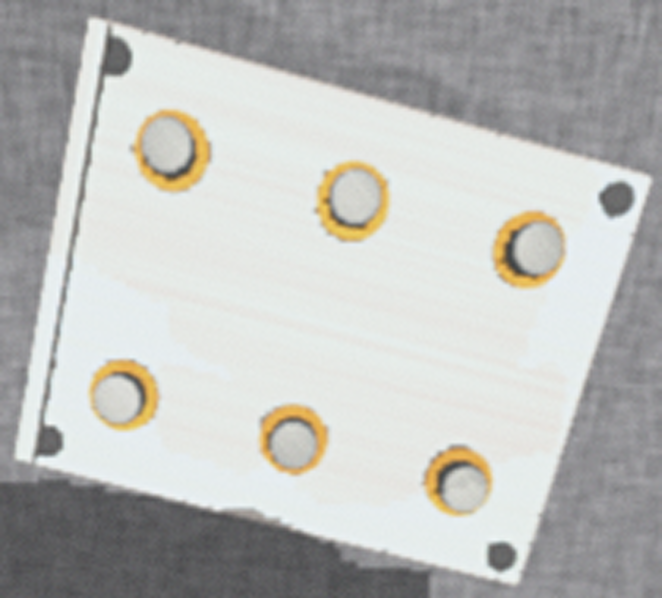

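```bash
python3 - <<'E'
from h import *
import pickle
s,f=pickle.load(open("w3.pkl","rb"))
px=(np.array([(166,143),(357,196),(539,247),(119,397),(294,444),(465,489)])+.5)/3.15-.5+[180,0]
P=back(f,px,.028,s)[:,:2];print(P.round(4))
M=np.array([[x,y] for y in (36,-36) for x in (-55,0,55)])/1e3
H=M.T@(P-P.mean(0));a=np.arctan2(H[0,1]-H[1,0],H[0,0]+H[1,1])
R=np.array([[np.cos(a),-np.sin(a)],[np.sin(a),np.cos(a)]]);F=P.mean(0)+M@R.T
print(np.degrees(a),P.mean(0),F.round(4));print((P-F).round(4))
np.save("pins.npy",F)
X=P-P.mean(0); print("scale",np.sqrt((X**2).sum()/(M**2).sum()))
E
```

```text
[[ 0.4735 -0.1109]
 [ 0.5279 -0.122 ]
 [ 0.5813 -0.133 ]
 [ 0.4599 -0.1809]
 [ 0.5132 -0.1923]
 [ 0.5668 -0.2036]]
-11.668238269988223 [ 0.52043244 -0.15709814] [[ 0.4738 -0.1107]
 [ 0.5277 -0.1218]
 [ 0.5816 -0.133 ]
 [ 0.4593 -0.1812]
 [ 0.5132 -0.1924]
 [ 0.567  -0.2035]]
[[-0.0003 -0.0002]
 [ 0.0002 -0.0001]
 [-0.0003 -0.    ]
 [ 0.0006  0.0004]
 [ 0.0001  0.0001]
 [-0.0003 -0.0001]]
scale 0.9963302715559907
```

```bash
python3 - <<'E'
from h import *
import pickle
s,f=pickle.load(open("w3.pkl","rb"))
R=Ro.from_rotvec(s["tool_rot"]).as_matrix();g=lambda z,x=0:s["position"]+R@[x,0,z]
print(proj(f,[g(.123),g(.230),g(.187),g(.123,.002),g(.230,.002),g(.23,.002+.003)],s).round(1))
im=cv2.imread("pics/w3.png")
cv2.imwrite("pics/c4.png",cv2.resize(im[220:400,220:330],None,fx=3.3,fy=3.3,interpolation=cv2.INTER_CUBIC))
E
```

```text
[[272.9 365.3]
 [273.2 237.3]
 [273.1 270.9]
 [272.9 360.3]
 [273.2 234.3]
 [273.2 229.8]]
```

View pics/c4.png

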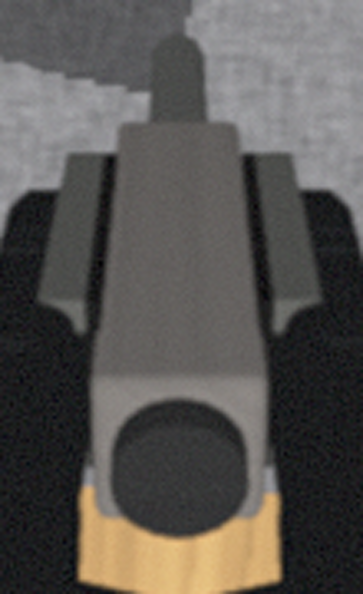

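```bash
cat >> h.py <<'E'
O=down(np.radians(2.5))
def fz(n=6,dt=.02):
    a=[]
    for _ in range(n):
        r.sleep(dt);a.append(telemetry.observe()["ft_force"][2])
    return np.mean(a)
def probe(p,z0=.2685,step=.0007,thr=1.6,hover=.275,zmin=.2595,verbose=True):
    s=telemetry.observe();r.servo_line([p[0],p[1],hover],O,max_speed=.12)
    r.servo_line([p[0],p[1],z0],O,max_speed=.05);r.sleep(.1);b=fz();z=z0;log=[];hit=None
    while z>zmin:
        z-=step;r.servo_line([p[0],p[1],z],O,max_speed=.03);r.sleep(.05);F=fz(4)-b
        log.append((round(z*1e3,1),round(telemetry.observe()["position"][2]*1e3,2),round(F,2)))
        if F>thr: hit=log[-1];break
    if verbose: print(log)
    r.servo_line([p[0],p[1],hover],O,max_speed=.08)
    print("pin",np.round(p,4),"bias",round(b,2),"hit",hit,"t",telemetry.observe()["t"],flush=True)
    return hit
E
python3 - <<'E'
from h import *
P=np.load("pins.npy")
r.move_pose([*P[3],.29],O)
probe(P[3])
E
```

```text
[(267.8, np.float64(267.82), np.float64(-0.66)), (267.1, np.float64(267.07), np.float64(-0.06)), (266.4, np.float64(266.4), np.float64(-0.72)), (265.7, np.float64(265.69), np.float64(-0.2)), (265.0, np.float64(264.99), np.float64(-0.08)), (264.3, np.float64(264.29), np.float64(-0.38)), (263.6, np.float64(263.58), np.float64(-0.53)), (262.9, np.float64(262.97), np.float64(1.0)), (262.2, np.float64(262.3), np.float64(1.8))]
pin [ 0.4593 -0.1812] bias -0.34 hit (262.2, np.float64(262.3), np.float64(1.8)) t 11.7333
```

```bash
python3 - <<'E'
from h import *
P=np.load("pins.npy")
for i in (4,5,2,1,0):
    print(i);probe(P[i],z0=.2675)
E
```

```text
4
[(266.8, np.float64(266.83), np.float64(0.19)), (266.1, np.float64(266.1), np.float64(-0.27)), (265.4, np.float64(265.4), np.float64(-0.45)), (264.7, np.float64(264.71), np.float64(0.09)), (264.0, np.float64(263.99), np.float64(-0.17)), (263.3, np.float64(263.29), np.float64(-0.02)), (262.6, np.float64(262.73), np.float64(1.95))]
pin [ 0.5132 -0.1924] bias -0.63 hit (262.6, np.float64(262.73), np.float64(1.95)) t 15.7167
5
[(266.8, np.float64(266.81), np.float64(-0.53)), (266.1, np.float64(266.09), np.float64(-0.33)), (265.4, np.float64(265.4), np.float64(0.02)), (264.7, np.float64(264.7), np.float64(0.06)), (264.0, np.float64(264.0), np.float64(-0.59)), (263.3, np.float64(263.3), np.float64(-0.4)), (262.6, np.float64(262.73), np.float64(1.26)), (261.9, np.float64(262.03), np.float64(3.65))]
pin [ 0.567  -0.2035] bias -0.42 hit (261.9, np.float64(262.03), np.float64(3.65)) t 20.075
2
[(266.8, np.float64(266.83), np.float64(-0.29)), (266.1, np.float64(266.07), np.float64(-0.55)), (265.4, np.float64(265.4), np.float64(0.18)), (264.7, np.float64(264.7), np.float64(0.36)), (264.0, np.f
[... 173 characters left out ...]
np.float64(262.73), np.float64(2.01)) t 24.2
1
[(266.8, np.float64(266.85), np.float64(0.14)), (266.1, np.float64(266.12), np.float64(-0.34)), (265.4, np.float64(265.5), np.float64(1.81))]
pin [ 0.5277 -0.1218] bias -0.6 hit (265.4, np.float64(265.5), np.float64(1.81)) t 26.675
0
[(266.8, np.float64(266.85), np.float64(0.5)), (266.1, np.float64(266.09), np.float64(0.19)), (265.4, np.float64(265.38), np.float64(0.15)), (264.7, np.float64(264.68), np.float64(0.18)), (264.0, np.float64(263.99), np.float64(0.17)), (263.3, np.float64(263.31), np.float64(0.28)), (262.6, np.float64(262.67), np.float64(2.2))]
pin [ 0.4738 -0.1107] bias -1.04 hit (262.6, np.float64(262.67), np.float64(2.2)) t 30.6583
```

Pin 1, at plate (0, +36), is high: contact at about 265.5, against about 263.0 for the other five. I'll press it in small steps and watch the force.

```bash
python3 - <<'E'
from h import *
p=np.load("pins.npy")[1]
r.servo_line([*p,.275],O,max_speed=.12);r.servo_line([*p,.2675],O,max_speed=.05);r.sleep(.1);b=fz()
z=.2675;log=[]
while z>.2562:
    z-=.0008 if z>.2635 else .0004
    r.servo_line([*p,z],O,max_speed=.03);r.sleep(.03);F=fz(3)-b
    log.append((round(z*1e3,1),float(round(telemetry.observe()["position"][2]*1e3,2)),float(round(F,1))))
    if F>15.5: break
r.sleep(.5);print(log,"hold",fz()-b,telemetry.observe()["position"])
r.servo_line([*p,.275],O,max_speed=.05);print(telemetry.observe()["t"])
E
```

```text
[(266.7, 266.72, -0.5), (265.9, 265.97, 0.5), (265.1, 265.22, 3.0), (264.3, 264.44, 3.8), (263.5, 263.68, 6.0), (263.1, 263.36, 6.7), (262.7, 263.03, 7.0), (262.3, 262.7, 8.2), (261.9, 262.38, 9.2), (261.5, 262.08, 9.8), (261.1, 261.76, 9.9), (260.7, 261.44, 11.5), (260.3, 261.11, 12.1), (259.9, 260.79, 12.6), (259.5, 260.41, 12.5), (259.1, 260.0, 12.1), (258.7, 259.59, 12.9), (258.3, 259.2, 12.7), (257.9, 258.81, 12.3), (257.5, 258.4, 12.7), (257.1, 258.01, 12.9), (256.7, 257.65, 12.9), (256.3, 257.33, 14.0), (255.9, 257.0, 14.7)] hold 14.375668972961854 [ 0.52781127 -0.1218887   0.2570179 ]
40.9
```

The force sat at about 12.7 N while the pin slid, then climbed again, so it reached its stop. I'll re-touch it to verify, then go back above the stand.

```bash
python3 - <<'E'
from h import *
p=np.load("pins.npy")[1]
probe(p,z0=.2667)
s=telemetry.observe()
r.servo_line([*p,.33],O,max_speed=.12)
r.move_pose([.5084,.1695,.325],O);r.sleep(.1)
s=telemetry.observe();f=optics.grab_frame("wrist");cv2.imwrite("pics/w5.png",f["img"][:,:,::-1])
R=Ro.from_rotvec(s["tool_rot"]).as_matrix();print(s["t"],s["position"],s["finger_gap"],proj(f,[s["position"]+R@[0,0,.230],[.5084,.1695,.05]],s))
E
```

```text
[(266.0, np.float64(266.03), np.float64(0.89)), (265.3, np.float64(265.28), np.float64(0.59)), (264.6, np.float64(264.59), np.float64(0.5)), (263.9, np.float64(263.88), np.float64(0.83)), (263.2, np.float64(263.2), np.float64(0.73)), (262.5, np.float64(262.6), np.float64(1.81))]
pin [ 0.5277 -0.1218] bias -1.21 hit (262.5, np.float64(262.6), np.float64(1.81)) t 44.175
46.0083 [0.50903087 0.1672564  0.32491792] 0.017054805209349534 [[273.19254145 237.33884177]
 [272.465598   210.15633744]]
```

View pics/w5.png

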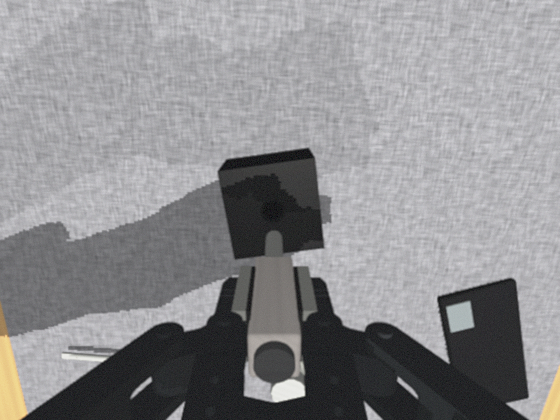

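```bash
python3 - <<'E'
from h import *
c=[.5084,.1695]
r.servo_line([*c,.295],O,max_speed=.1);r.sleep(.15);b=telemetry.observe()["ft_force"];print(telemetry.observe()["position"])
ok=True
for z in (.28,.265,.25,.241,.2385,.2372):
    r.servo_line([*c,z],O,max_speed=.06);r.sleep(.05);s=telemetry.observe();F=s["ft_force"]-b
    print(z,s["position"].round(4),F.round(1))
    if F[2]>8 and z>.24: ok=False;break
z=.2372
while ok and F[2]<3 and z>.2355:
    z-=.0006;r.servo_line([*c,z],O,max_speed=.03);r.sleep(.1);s=telemetry.observe();F=s["ft_force"]-b
    print(z,s["position"].round(4),F.round(1))
print(ok,s["t"])
f=optics.grab_frame("wrist");cv2.imwrite("pics/w6.png",f["img"][:,:,::-1])
E
```

```text
[0.50870117 0.16947424 0.29560445]
0.28 [0.5083 0.1695 0.2798] [ 0.1 -1.1 -0.1]
0.265 [0.5084 0.1695 0.2648] [-0.3 -1.4 -0.1]
0.25 [0.5083 0.1695 0.2498] [-0.1 -1.2  0.4]
0.241 [0.5083 0.1695 0.2408] [-0.3 -1.2  0.1]
0.2385 [0.5084 0.1695 0.2385] [ 0.6 -1.2  0.8]
0.2372 [0.5085 0.1695 0.2373] [0.2 0.2 1.6]
0.2366 [0.5085 0.1696 0.2372] [-1.7 -1.2  7.4]
True 49.3083
```

View pics/w6.png

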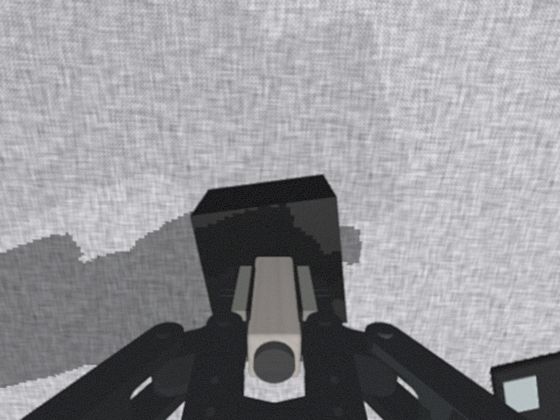

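Seated, shoulder on the stand. Next I'll release, retreat and check.

```bash
python3 - <<'E'
from h import *
r.servo_line([.5084,.1695,.2371],O,max_speed=.03)
move_gripper(.085);r.sleep(.1)
r.servo_line([.5084,.1695,.33],O,max_speed=.12)
r.move_pose([.504,.15,.38],down(np.radians(10)));r.sleep(.1)
s=telemetry.observe();f=optics.grab_frame("wrist");print(s["t"],s["finger_gap"],proj(f,[[.5084,.1695,.114]],s))
cv2.imwrite("pics/w7.png",cv2.resize(f["img"][120:230,220:350,::-1],None,fx=4,fy=4,interpolation=cv2.INTER_CUBIC))
f=optics.grab_frame("top");cv2.imwrite("pics/t7.png",f["img"][:,:,::-1])
E
```

```text
51.7333 0.0851319200561457 [[285.52669016 193.38871509]]
```

View pics/w7.png

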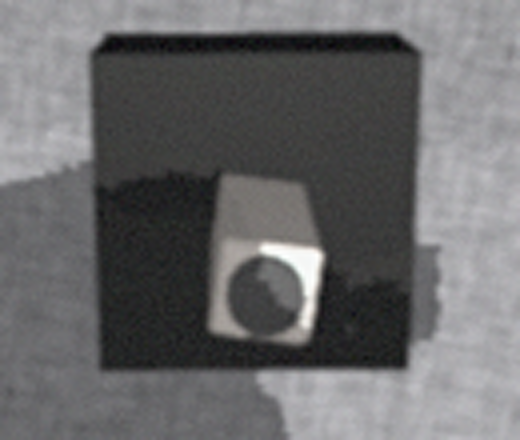

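View pics/t7.png

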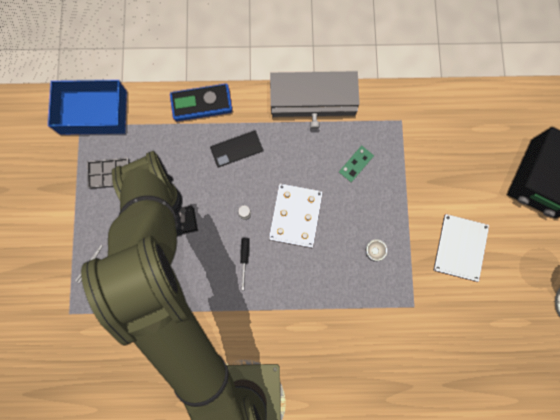

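The probe stands upright and fully down in its stand, looking the same as at the start. In the top view the bystanders I can see are where they were; the arm partly hides the tray and tweezers.

```bash
python3 -c "
from rig import hand_in;hand_in()"
```

```text
the job is handed in; nothing more can be done
```

I found the high pin, pressed it level with the others, put the probe back in its stand and handed the job in at about 52 s of the 72 s allowed.

- **Finding it:** I touched all six pins lightly, with at most about 3.7 N and level pins pushed in about 1 mm or less. Five met the probe at a tool height of about 263.0 mm. The middle pin on the plate's +y side met it at about 265.5 mm, so it stood about 2.5 mm high.
- **Pressing it:** The force held at about 12.7 N while the pin slid down, then climbed to 14.7 N, so it had reached its stop. Touching it again gave contact at 262.6 mm, the same as the others.
- **Putting the probe back:** It went in until its shoulder rested on the stand, with a brief push of 7.4 N, and I let go. The wrist picture shows it upright and fully down, as at the start.
- **Other things:** The last top picture shows nothing moved among the things I could see. The arm partly hid the chip tray and tweezers in it, but it never came down near them.
- **Disagreement:** My first rough positions from the top camera were 4–8 mm off those from the wrist camera. I used the wrist camera's, and the grasp and the touches agreed with them.

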